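# Dock the moisture meter's test cell and hold down its read button

### The arm

A 6-joint arm with a two-finger parallel gripper is mounted at the origin on the work surface. World frame = base frame: x ahead of the robot, y to its left, z up, the work surface at z = 0. Lengths are in m, angles in rad, forces in N, time in s.
With the tool pointing down it reaches from about 0.35 to 0.725 m from the base axis. Payload 4.3 kg.
Tool frame: the origin (TCP) lies between the finger pads; the fingertips stand 25 mm ahead of it and the grasp point (between the pads) lies 6 mm ahead of it (env.tcp_to_tips is the distance from the TCP to the fingertips, in m); z points along the fingers, y is the line along which they close (so a half turn about z gives the same grasp; the last joint's range is limited). The gripper opens to 85 mm and grips with 20 to 120 N. Pads are 22 mm wide; open, the fingers measure 114 mm over their backs; the gripper's body (76 mm by 85 mm) begins 54 mm behind the grasp point. The pads swing forward as they close: fully open they stand 13 mm farther back than shut.
Start: joints at [1.11, 0.377, 0.081, 1.274, 0, 1.46], TCP at [0.198, 0.54, 0.256] pointing down, gripper open.
Joint ranges: [-2.72, 2.72], [-0.84, 1.66], [-1.02, 1.22], [-1.77, 2.12], [-1.37, 1.28], [-3.14, 3.14]. Speed limits (rad/s): [2.57, 2.57, 3.14, 3.14, 3.14, 3.14].

### API

Orientations are given as [roll, pitch, yaw] about the fixed x, y, z axes, in that order (R = Rz(yaw) Ry(pitch) Rx(roll)).
In Python, from station import monitor, read_camera, camera_model, workorder, env gives the robot as it stands. The module is installed in compiled form; this text tells all that it offers.
- The arm moves only by the tool play_rows, never from a script. Its argument "deltas" is a list of rows, each a list of 7 numbers: the shift along the tool's x, y, z in cm, then the turn, a rotation vector about the tool's x, y, z in rad, then the finger opening in cm, from 0 to 8.54. In form: [[dx, dy, dz, rx, ry, rz, hand], ...]. A call has 1 to 5 rows; each row is the pose to reach, as a shift and turn from the pose commanded when the call began, along the tool's axes at that moment; what a row does not reach only later rows make up. A row lasts 1/10 s, in which the tool goes at most 50 mm and 8.59 degrees, less where a joint would pass 70% of its speed; a pose out of reach is approached as far as the arm can. A call with a gripper value outside its range is refused whole. The fingers move at their own pace and stop on an object; "grip_force" is the grip in N (left out, the last holds). Time passes only in rows, so rows that repeat a pose let the fingers close. It gives the time, the measured TCP pose, the force, the opening and the grip force at its end, in the units of the state.
- monitor.get_state(): the state, without advancing time (a new reading comes with each control period).
- read_camera(name): name is "scene" or "top"; returns (picture, depth): 384x512x3 uint8, blue, green, red; 384x512 float32, m along the optical axis (not along the pixel's ray), 0 where there is no reading.
- camera_model(name): a dict with "mtx" (3x3 intrinsics, pixels), "rvec" (rotation vector, rad) and "tvec" (3), from world to camera coordinates, as OpenCV has them. Camera axes: x right, y down, z forward; pixel columns grow to the right and rows downward; lengths in m; the calibration is good to about 2 mm. A picture is of the moment at which its call begins. camera_model takes no time and is no camera call.
- workorder.job_done(): hands the job in; it is judged then, once.
The state is a dict: "t": time; "qpos": joint angles; "qvel": joint speeds; "joint_efforts": joint torques, N m; "ee_pos": TCP position; "orientation": TCP orientation; "force": force on the tool from outside, world axes, zero at the start; "ft_torque": the same for the moment, N m; "grip_width": finger opening in m; "grasp_force": force on a finger pad.
Only numpy, scipy, OpenCV 4.12 (cv2) and the standard library are available. Lean on these libraries where they do the work, as an engineer would, in place of code of your own. Each camera call takes 0.05 s, during which the arm holds its last target. There are 200 camera calls.

### The job

Without lifting or tipping it, push the closed nickel-plated test cell along the granite into the dock at the foot of the cream-coloured meter until it is fully home against the stop. Then press the round black read button on the meter's low deck right down with a fingertip and keep it held: your program finishes while still holding the button down, with the cell still home. Leave the meter's big knob and everything else on the counter as it stands.

Things in the scene. Friction and masses are not known exactly. Their poses are not given: they have to be found in the camera images.
- cell: The test cell: a closed squat nickel-plated drum, loose, about 0.7 kg, too wide to grip. Upright cylinder 88 mm in diameter, 50 mm high, on it a stepped knurled lid 86 mm in diameter up to 64 mm (65 mm with a flat boss). Origin at the centre of its underside, z up. Slides on the granite with moderate friction; push it low, under about 45 mm, or it may tip.
- meter: Cream-coloured moisture meter, fixed. Origin on the counter, mid of the dock's stop face; x points from the dock's mouth into the meter (the way the cell goes in), y to the left of that, z up. Behind the stop: low deck (x 12 to 100 mm, 300 mm wide, top z = 75 mm), then a sloping panel with gauge and knob from x = 100, z = 75 mm to x = 150, z = 190 mm; case to x = 275 mm, 196 mm high.
- dock_seat (a point): Centre of the cell's underside when the cell is home: x = -44 mm, y = 0 in the meter's frame, axes alike. The dock is an aluminium fork on the counter, open above: stop bar with its face at meter x = 0, 22 mm high, 113 mm wide; two straight rails 22 mm high, 10 mm thick, 93 mm apart inside (2.5 mm clear of the cell each side), from the stop to meter x = -60 mm.
- dock_mouth (a point): Middle of the dock's mouth on the counter, at x = -85 mm, y = 0 in the meter's frame, axes alike. Here the rails' flared lead-ins (22 mm high, from x = -60 mm) end, about 117 mm apart inside. The cell slides in on the bare granite, no step.
- read_top (a point): Centre of the top face of the read button: a round black spring push button 28 mm in diameter in a steel bezel 44 mm in diameter, at x = 45 mm, y = -85 mm on the meter's deck (on the right seen looking into the dock), its top 97 mm above the counter and 10 mm above the bezel. It is pressed straight down.
- read (a joint): Travel of the read button in m: 0 up, 0.006 right down, where it meets a hard stop. A spring returns it: about 1.5 N starts it, 5 N holds it right down.
- knob_mark (a point): Outer end of the white line on the meter's large black knob (72 mm skirt, 34 mm high, on the sloping panel 82 mm to the left of the meter's middle, its line at any angle). The knob turns; leave it as it is set.
- tare: Aluminium tare block 62 x 50 x 46 mm with a small stud on top (64 mm in all), 0.45 kg, loose, beside the dock. Origin at the centre of its underside. To be left alone.
- brush: Flat brush 170 mm long, 42 mm wide, 20 mm high, lying along its x axis, loose, on the other side of the dock. Origin under its middle. To be left alone.
- funnel: Green plastic funnel standing on its 112 mm mouth, spout up, 112 mm high, loose. Origin at the centre of its mouth, on the counter. To be left alone.
- cup_low: Lower of two stacked steel pour cups, 85 mm in diameter at the rim, 90 mm high, loose. Origin at the centre of its underside. To be left alone.
- cup_top: Upper of the two stacked pour cups; the stack is 118 mm high. Origin at the centre of its underside, 28 mm above the counter. To be left alone.
- jar: Glass sample jar with a steel lid, 72 mm in diameter, 100 mm high, loose. Origin at the centre of its underside. To be left alone.
- scoop: Aluminium sample scoop with a wooden handle, about 200 mm long, 66 mm wide, 40 mm high, lying along its x axis, loose. Origin on the counter, under the blade, 35 mm ahead of its back wall; blade to +x, handle to -x. To be left alone.
Mind the look-alikes: they are no part of the job. What is shaped like the cell but blue or turquoise is not meant.

How it is judged:
By the outcome, as a careful person would: the job done as asked, in the order asked, and still so for the second after the job is handed in, while the arm keeps its last pose, push and grip.
It also fails if it takes over 48 s, if anything falls off the work surface, if the arm or the gripper's body presses on something with over 40 N, if the wrist force passes 120 N, or if a joint passes its speed limit or range.

## Working session

There is one attempt and no reset: what is moved stays moved. The work goes in short steps, Python scripts to look and compute and a tool call to move; the robot and the scene stay as the last step left them, time stands still between calls to the robot, and variables do not carry over. Pictures are saved under pics/ and viewed, at most 10 in all, crops included, and the job is handed in when it is done.

Besides the shell and the picture viewer there is one more tool, called after "Call:" as a command line: name --pt "numbers of a row" for each row, then --argument value for the rest. play_rows: Moves the arm, as the interface text tells. Its arguments: {"type":"object","properties":{"deltas":{"type":"array","items":{"type":"array","items":{"type":"number"}}},"grip_force":{"type":"number"}},"required":["deltas"]}

```bash
mkdir -p pics; python3 - <<'E'
from station import *
import cv2,numpy as np
for n in("scene","top"):
    p,d=read_camera(n); cv2.imwrite(f"pics/{n}0.png",p); np.savez(f"{n}0.npz",p=p,d=d,**camera_model(n))
    print(n,camera_model(n))
print(monitor.get_state(),env.tcp_to_tips)
E
```

```text
scene {'mtx': array([[349.55966101,   0.        , 262.23851544],
       [  0.        , 349.55966101, 188.9410934 ],
       [  0.        ,   0.        ,   1.        ]]), 'rvec': array([ 1.72048999,  1.44353632, -0.80254212]), 'tvec': array([-0.20958489, -0.19645603,  1.41278256])}
top {'mtx': array([[473.30518658,   0.        , 253.26974793],
       [  0.        , 473.30518658, 193.05074313],
       [  0.        ,   0.        ,   1.        ]]), 'rvec': array([ 2.18112676, -2.21599108,  0.09058181]), 'tvec': array([0.0912772 , 0.58840655, 1.55793655])}
{'t': 0.1, 'qpos': array([ 1.10969391e+00,  3.78033633e-01,  7.97773429e-02,  1.27442604e+00,
       -1.87229535e-05,  1.46052934e+00]), 'qvel': array([ 0.00076946, -0.00244818,  0.00139093, -0.00043515,  0.00066926,
       -0.00097692]), 'joint_efforts': array([ 1.31029130e-03, -4.64693499e+01,  2.70582819e+01,  1.19599098e-02,
       -9.29522776e-05,  2.10598898e-06]), 'ee_pos': array([0.19735405, 0.53948821, 0.25543629]), 'orientation': array([-3.13971604e+00, -1.88933637e-04,  2.79075705e+00]), 'force': array([ 0.38387519, -0.08464585,  0.88109684]), 'ft_torque': array([-0.01257945,  0.01404633, -0.03450956]), 'grasp_force': 0.0, 'grip_width': 0.08551942010359855} 0.025
```

View pics/scene0.png

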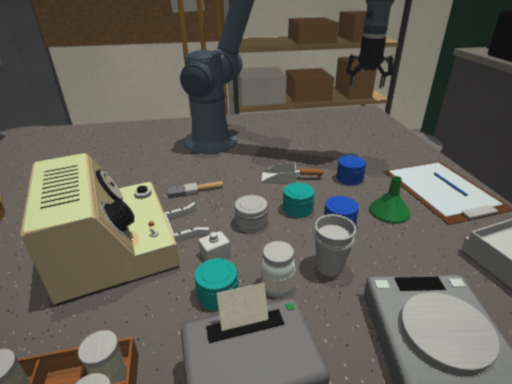

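View pics/top0.png

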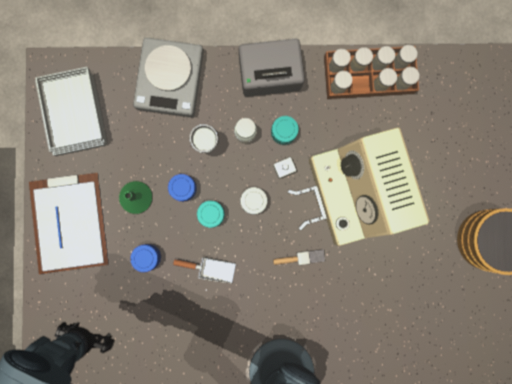

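The top view shows the nickel-grey drum at (254,201), or (251,212) in scene. Its look-alikes are teal at (210,214) and (285,130), and blue at (182,187) and (145,258). The jar is at (245,130) and the steel cups at (204,139). Only (254,201) is an unpainted squat drum. The dock is the fork at about (310,207), opening left, and the button is at (342,223). I'll confirm this in a crop.

```bash
cat > h.py <<'E'
import numpy as np,cv2
def ray(n,uv,z):
    f=np.load(n+"0.npz") if isinstance(n,str) else n
    R,_=cv2.Rodrigues(f['rvec']); c=-R.T@f['tvec'].ravel()
    uv=np.array(uv,float).reshape(-1,2)
    w=np.c_[uv,np.ones(len(uv))]@np.linalg.inv(f['mtx']).T@R
    return c+w*((z-c[2])/w[:,2])[:,None]
def cloud(f):
    d=f['d'];v,u=np.mgrid[:384,:512];R,_=cv2.Rodrigues(f['rvec'])
    X=np.stack([u,v,np.ones_like(u)],-1)@np.linalg.inv(f['mtx']).T*d[...,None]
    return (X-f['tvec'].ravel())@R
E
python3 - <<'E'
from h import *
f=np.load("top0.npz");p=f['p']
c=cv2.resize(p[120:280,160:440],None,fx=2.85,fy=2.85,interpolation=cv2.INTER_CUBIC);cv2.imwrite("pics/c.png",c)
X=cloud(f)
# cell by height: lid at .06-.07 near pixel
m=np.zeros((384,512),np.uint8);Z=X[...,2]
m[(Z>.05)&(Z<.075)]=255
m2=m.copy();m2[:,:235]=0;m2[:,275:]=0;m2[:185]=0;m2[220:]=0
cs,_=cv2.findContours(m2,cv2.RETR_EXTERNAL,cv2.CHAIN_APPROX_NONE)
for k in cs:
    if cv2.contourArea(k)>50:
        q=ray(f,k,.064);print("cell",cv2.minEnclosingCircle(q[:,:2].astype(np.float32)),q[:,:2].mean(0),Z[201,254])
# deck by height
d=((Z>.068)&(Z<.080)).astype(np.uint8);d[:,:300]=0;d[:140]=0;d[260:]=0
l,n,s,_=cv2.connectedComponentsWithStats(d)
k=1+s[1:,4].argmax();r=cv2.minAreaRect(X[l==k][:,:2].astype(np.float32));print("deck",r,cv2.boxPoints(r))
top=(Z>.19)&(Z<.2);top[:,:300]=0;r=cv2.minAreaRect(X[top][:,:2].astype(np.float32));print("case",r,cv2.boxPoints(r))
# fork
g=p.astype(int);w=((g.min(2)>140)).astype(np.uint8);w[:,:285]=0;w[:,327:]=0;w[:184]=0;w[232:]=0
print("fork px",w.sum());vu=np.argwhere(w)
q=ray(f,vu[:,::-1],.022);print(cv2.boxPoints(cv2.minAreaRect(q[:,:2].astype(np.float32))))
print("btn",ray(f,[342,223],.097))
E
```

```text
cell ((0.5613676905632019, 0.0819726437330246), 0.04326370730996132) [0.56109128 0.0821141 ] 0.06482812300897446Traceback (most recent call last):
  File "<stdin>", line 16, in <module>
cv2.error: OpenCV(4.12.0) /io/opencv/modules/imgproc/src/convhull.cpp:143: error: (-215:Assertion failed) total >= 0 && (depth == CV_32F || depth == CV_32S) in function 'convexHull'
```

View pics/c.png

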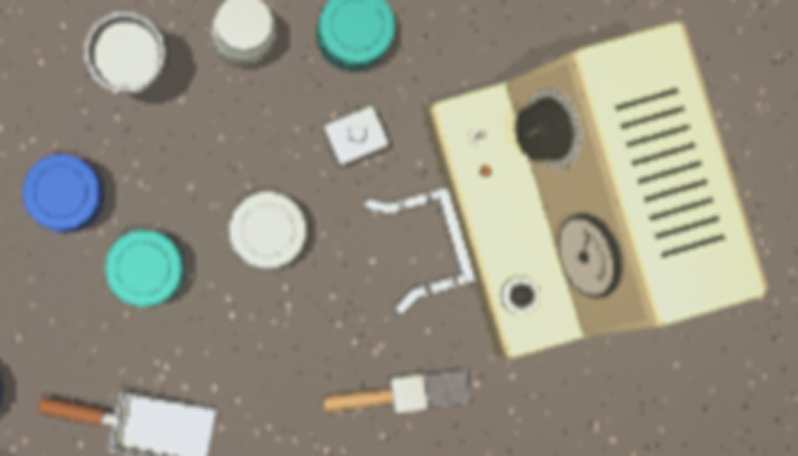

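The crop shows the nickel drum at (267,230), clearly grey unlike the teal and blue drums. The fork tips are at (367,205) and (400,308), and the black button in its bezel is at (520,294). The cell's lid radius of 43 mm and height of 65 mm match the description.

```bash
python3 - <<'E'
from h import *
f=np.load("top0.npz");p=f['p'];X=cloud(f);Z=X[...,2]
d=((Z>.068)&(Z<.080)).astype(np.uint8);d[:,:300]=0;d[:140]=0;d[260:]=0
n,l,s,_=cv2.connectedComponentsWithStats(d)
k=1+s[1:,4].argmax();r=cv2.minAreaRect(X[l==k][:,:2].astype(np.float32));print("deck",r,cv2.boxPoints(r))
top=(Z>.19)&(Z<.205);top[:,:300]=0
r=cv2.minAreaRect(X[top][:,:2].astype(np.float32));print("case",r,cv2.boxPoints(r))
g=p.astype(int);w=((g.min(2)>150)).astype(np.uint8);w[:,:285]=0;w[:,327:]=0;w[:184]=0;w[232:]=0
# exclude the tare, keep off deck
w[(Z>.05)]=0
vu=np.argwhere(w);q=ray(f,vu[:,::-1],.022)[:,:2]
r=cv2.minAreaRect(q.astype(np.float32));print("fork",len(q),r,cv2.boxPoints(r))
b=(g.max(2)<80);b[:,:334]=0;b[:,351:]=0;b[:214]=0;b[232:]=0
c=np.argwhere(b).mean(0)[::-1];B=ray(f,c,.097)[0];print("btn",c,b.sum(),B,Z[223,342])
for s in (1,):
  for a in (cv2.boxPoints(cv2.minAreaRect(X[l==k][:,:2].astype(np.float32))),): pass
# scene check: button, cell
P=np.load("scene0.npz");R=P
def pr(x): return cv2.projectPoints(np.array(x,float),P['rvec'],P['tvec'],P['mtx'],None)[0].ravel()
print("scene px btn",pr(B),"cell",pr([.5612,.082,.064]))
XS=cloud(P)
for nm,xy,rr in (("tare",(285,168),0),("brush",(300,258),0)): print(nm,X[xy[1],xy[0]])
E
```

```text
deck ((0.5687366127967834, -0.18888995051383972), (0.29992449283599854, 0.09298059344291687), 15.718725204467773) [[ 0.4117875  -0.18476528]
 [ 0.4369774  -0.2742687 ]
 [ 0.7256857  -0.19301462]
 [ 0.70049584 -0.10351121]]
case ((0.6096234917640686, -0.33560287952423096), (0.3002401888370514, 0.12791402637958527), 15.579843521118164) [[ 0.44784158 -0.31431523]
 [ 0.48219687 -0.43752936]
 [ 0.7714054  -0.35689053]
 [ 0.7370501  -0.2336764 ]]
fork 298 ((0.5447182059288025, -0.09739857912063599), (0.13516826927661896, 0.09757202863693237), 15.801084518432617) [[ 0.46640348 -0.0688591 ]
 [ 0.49297225 -0.16274416]
 [ 0.6230329  -0.12593806]
 [ 0.59646416 -0.03205299]]
btn [342.60714286 223.17857143] 28 [ 0.48510233 -0.19722874  0.097     ] 0.10019156063462628
scene px btn [141.33455684 186.59632119] cell [249.84400509 202.277149  ]
tare [ 0.66674049 -0.02147737  0.06420205]
brush [ 0.3724863  -0.06870691  0.02069858]
```

```bash
cat >> h.py <<'E'
from scipy.spatial.transform import Rotation as Ro
a=np.radians(15.65);MX=np.array([np.sin(a),-np.cos(a)]);MY=np.array([np.cos(a),np.sin(a)]);O=np.array([.5538,-.1325])
def m2w(x,y): return O+x*MX+y*MY
def w2m(p): r=np.array(p)[:2]-O; return np.array([r@MX,r@MY])
def go(xy,z,yaw):
    from station import monitor
    s=monitor.get_state();A=Ro.from_euler('xyz',s['orientation']);T=Ro.from_euler('xyz',[np.pi,0,yaw])
    d=A.inv().apply(np.r_[xy,z]-s['ee_pos'])*100
    print("t",round(s['t'],2),"ee",s['ee_pos'].round(4),"F",s['force'].round(1),"q",s['qpos'].round(2),"w",round(s['grip_width'],4))
    print("delta cm",d.round(2),"rot",(A.inv()*T).as_rotvec().round(4))
E
python3 - <<'E'
from h import *
c=np.array([.5613,.082]);t=m2w(-.115,0);d=(t-c)/np.linalg.norm(t-c);print("cell m",w2m(c),"d",d,np.linalg.norm(t-c),"yaw",np.arctan2(-d[1],-d[0]))
go(c-d*.062,.2,np.arctan2(-d[1],-d[0]))
E
```

```text
cell m [-0.20452475  0.06508553] d [-0.34804171 -0.93747905] 0.11068336391125567 yaw 1.2153149256111448
t 0.1 ee [0.1974 0.5395 0.2554] F [ 0.4 -0.1  0.9] q [ 1.11  0.38  0.08  1.27 -0.    1.46] w 0.0855
delta cm [-49.93 -24.24   5.58] rot [-1.6000e-03  1.3000e-03  1.5754e+00]
```

Call:
play_rows --pt "-49.9 -24.2 5.6 0 0 1.575 4.5" --pt "-49.9 -24.2 5.6 0 0 1.575 4.5" --pt "-49.9 -24.2 5.6 0 0 1.575 4.5" --pt "-49.9 -24.2 5.6 0 0 1.575 4.5" --pt "-49.9 -24.2 5.6 0 0 1.575 4.5"

```text
t: 0.6
ee_pos: [0.3712, 0.3595, 0.2307]
orientation: [-3.141, 0.0, 2.035]
force: [1.4, 0.3, -0.5]
grip_width: 0.0449
grasp_force: 0.0
```

```bash
python3 -c "
from h import *
go([.5829,.1401],.2,1.2153)"
```

```text
t 0.6 ee [0.3712 0.3595 0.2307] F [ 1.4  0.3 -0.5] q [ 0.65  0.27 -0.14  1.16  0.    1.75] w 0.0449
delta cm [-29.09   9.11   3.06] rot [-5.000e-04  3.000e-04  8.197e-01]
```

Call:
play_rows --pt "-29.1 9.1 3.0 0 0 0.82 4.5" --pt "-29.1 9.1 3.0 0 0 0.82 4.5" --pt "-29.1 9.1 3.0 0 0 0.82 4.5" --pt "-29.1 9.1 3.0 0 0 0.82 4.5" --pt "-29.1 9.1 3.0 0 0 0.82 4.5"

```text
t: 1.1
ee_pos: [0.5451, 0.1813, 0.2061]
orientation: [-3.141, 0.0, 1.284]
force: [0.2, 0.8, 0.3]
grip_width: 0.045
grasp_force: 0.0
```

Call:
play_rows --pt "0 0 0 0 0 0 4.5" --pt "0 0 0 0 0 0 4.5"

```text
t: 1.3
ee_pos: [0.5443, 0.182, 0.2058]
orientation: [-3.14, 0.0, 1.289]
force: [-1.3, 0.1, 0.1]
grip_width: 0.0451
grasp_force: 0.0
```

```bash
python3 -c "
from h import *
go([.5829,.1401],.038,1.2153)"
```

```text
t 1.3 ee [0.5443 0.182  0.2058] F [-1.3  0.1  0.1] q [ 0.21  0.39 -0.03  1.15  0.    2.06] w 0.0451
delta cm [-2.95  4.9  16.78] rot [-0.0018  0.0004  0.0738]
```

Call:
play_rows --pt "-2.95 4.9 3 0 0 0.074 4.5" --pt "-2.95 4.9 3 0 0 0.074 4.5" --pt "-2.95 4.9 7 0 0 0.074 4.5" --pt "-2.95 4.9 11 0 0 0.074 4.5" --pt "-2.95 4.9 14 0 0 0.074 4.5"

```text
t: 1.8
ee_pos: [0.581, 0.1424, 0.0646]
orientation: [-3.139, 0.001, 1.22]
force: [0.0, -0.3, 0.6]
grip_width: 0.0453
grasp_force: 0.0
```

Call:
play_rows --pt "0 0 2 0 0 0 4.5" --pt "0 0 2.8 0 0 0 4.5" --pt "0 0 2.8 0 0 0 4.5"

```text
t: 2.1
ee_pos: [0.5814, 0.1421, 0.0378]
orientation: [-3.139, 0.001, 1.219]
force: [-0.5, -0.1, 0.3]
grip_width: 0.0448
grasp_force: 0.0
```

```bash
python3 - <<'E'
from h import *
c=np.array([.5613,.082]);t=m2w(-.115,0);d=(t-c)/np.linalg.norm(t-c)
go(t-d*.0485,.038,1.2153)
from station import *
p,_=read_camera("scene");cv2.imwrite("pics/s1.png",cv2.resize(p[110:280,120:400],None,fx=2.8,fy=2.8))
E
```

```text
t 2.1 ee [0.5814 0.1421 0.0378] F [-0.5 -0.1  0.3] q [ 0.13  0.58 -0.2   0.8   0.    2.06] w 0.0448
delta cm [-1.256e+01  1.600e-01 -1.000e-02] rot [-0.0027  0.0011  0.0036]
```

View pics/s1.png

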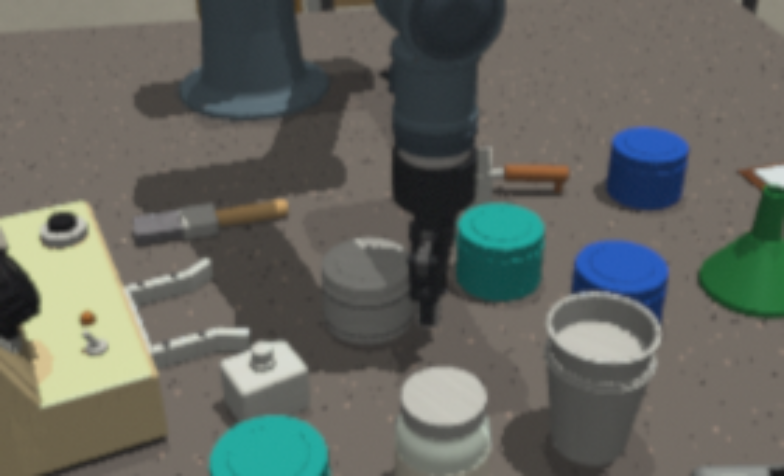

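The gripper at crop (430,260) stands behind the cell at (368,290), and the teal drum at (500,250) is clear. I'll push along tool -x now.

Call:
play_rows --pt "-1 0 0 0 0 0 4.5" --pt "-1.8 0 0 0 0 0 4.5" --pt "-2.6 0 0 0 0 0 4.5" --pt "-3.4 0 0 0 0 0 4.5" --pt "-4.2 0 0 0 0 0 4.5"

```text
t: 2.65
ee_pos: [0.5702, 0.1019, 0.0403]
orientation: [3.139, -0.004, 1.217]
force: [2.1, 6.1, 5.0]
grip_width: 0.0451
grasp_force: 2.8
```

Call:
play_rows --pt "-0.8 0 0 0 0 0 4.5" --pt "-1.6 0 0 0 0 0 4.5" --pt "-2.4 0 0 0 0 0 4.5" --pt "-3.2 0 0 0 0 0 4.5" --pt "-4.0 0 0 0 0 0 4.5"

```text
t: 3.15
ee_pos: [0.5563, 0.0644, 0.0402]
orientation: [3.139, -0.004, 1.217]
force: [1.4, 4.8, 3.7]
grip_width: 0.0447
grasp_force: 3.0
```

Call:
play_rows --pt "-0.8 0.1 0 0 0 0 4.5" --pt "-1.6 0.1 0 0 0 0 4.5" --pt "-2.4 0.1 0 0 0 0 4.5" --pt "-3.2 0.1 0 0 0 0 4.5" --pt "-4.0 0.1 0 0 0 0 4.5"

```text
t: 3.65
ee_pos: [0.5433, 0.0265, 0.0402]
orientation: [3.139, -0.004, 1.217]
force: [2.2, 6.2, 5.2]
grip_width: 0.0451
grasp_force: 3.2
```

```bash
cat >> h.py <<'E'
def cell(save=None):
    from station import read_camera,camera_model
    p,d=read_camera("top");f=dict(p=p,d=d,**camera_model("top"));X=cloud(f);Z=X[...,2]
    g=p.astype(int)
    m=((Z>.058)&(Z<.07)&(g.max(2)-g.min(2)<40)&(g.min(2)>90)&(X[...,0]>.45)&(X[...,0]<.62)&(X[...,1]>-.125)&(X[...,1]<.14)).astype(np.uint8)
    cs,_=cv2.findContours(m,cv2.RETR_EXTERNAL,cv2.CHAIN_APPROX_NONE)
    k=max(cs,key=cv2.contourArea);q=ray(f,k,.064)[:,:2].astype(np.float32);c,r=cv2.minEnclosingCircle(q)
    e=cv2.fitEllipse(q);print("cell",c,r,"ell",e,"meter",w2m(c).round(4),w2m(e[0]).round(4))
    if save:cv2.imwrite(save,cv2.resize(p[120:280,160:440],None,fx=2.8,fy=2.8))
E
python3 -c "
from h import *
cell('pics/t1.png');from station import monitor;print(w2m(monitor.get_state()['ee_pos']));go([.5,.0],.038,1.844)"
```

```text
Traceback (most recent call last):
  File "h.py", line 28, in cell
    k=max(cs,key=cv2.contourArea);q=ray(f,k,.064)[:,:2].astype(np.float32);c,r=cv2.minEnclosingCircle(q)
ValueError: max() iterable argument is empty
```

```bash
python3 - <<'E'
from h import *
from station import *
s,_=read_camera("scene");p,d=read_camera("top")
np.savez("t1.npz",p=p,d=d,**camera_model("top"))
cv2.imwrite("pics/t1.png",np.hstack([cv2.resize(s[130:280,120:320],None,fx=2,fy=2),cv2.resize(p[130:280,200:400],None,fx=2,fy=2)]))
print(w2m(monitor.get_state()['ee_pos']))
go([.5,.0],.038,1.844)
E
```

```text
[-0.15498526  0.03169196]
t 3.8 ee [0.5425 0.0253 0.0395] F [2.2 1.3 1.5] q [-0.07  0.48 -0.37  0.72 -0.    1.86] w 0.045
delta cm [-3.85 -3.11  0.15] rot [ 0.0021  0.001  -0.6284]
```

View pics/t1.png

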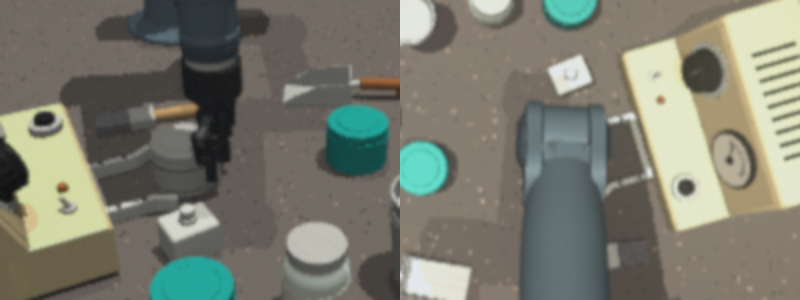

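The scene half shows the cell upright at crop (180,160), just at the fork's mouth. The top view is hidden by the arm. I'll retreat and turn.

Call:
play_rows --pt "1 0 0 0 0 0 4.5" --pt "2 0 0 0 0 0 4.5" --pt "3.5 0 0 0 0 0 4.5" --pt "3.5 0 0 0 0 0 4.5"

```text
t: 4.2
ee_pos: [0.5544, 0.0614, 0.0384]
orientation: [-3.141, -0.0, 1.22]
force: [0.3, -0.7, -0.2]
grip_width: 0.0449
grasp_force: 0.0
```

```bash
cat >> h.py <<'E'
def scell(z=.064):
    from station import read_camera,camera_model
    p,d=read_camera("scene");f=dict(p=p,d=d,**camera_model("scene"));X=cloud(f)
    g=p.astype(int)
    m=(X[...,2]>.056)&(X[...,2]<.072)&(g.max(2)-g.min(2)<45)&(g.min(2)>50)
    M=(X[...,:2]-O)@np.array([MX,MY]).T
    m&=(M[...,0]<-.005)&(M[...,0]>-.24)&(abs(M[...,1])<.06)
    m=cv2.morphologyEx(m.astype(np.uint8),cv2.MORPH_OPEN,np.ones((2,2)))
    cs,_=cv2.findContours(m,cv2.RETR_EXTERNAL,cv2.CHAIN_APPROX_NONE)
    k=max(cs,key=cv2.contourArea);q=ray(f,k,z)[:,:2].astype(np.float32);c,r=cv2.minEnclosingCircle(q)
    e=cv2.fitEllipse(q);M=(q-O)@np.array([MX,MY]).T
    print("cell px",len(k),k.reshape(-1,2).mean(0),"r",r,"m",w2m(c).round(4),"ell",w2m(e[0]).round(4),e[1],"range",M.min(0).round(4),M.max(0).round(4))
E
python3 -c "
from h import *
scell();go(m2w(-.185,.0),.038,1.844)"
```

```text
cell px 76 [211.53947368 201.57894737] r 0.04695429280400276 m [-0.118   0.0171] ell [-0.1156  0.0163] (0.08314672857522964, 0.09014120697975159) range [-0.1585 -0.0291] [-0.073   0.0635]
t 4.25 ee [0.5541 0.0606 0.0384] F [ 0.  -0.5  0.8] q [-0.    0.5  -0.32  0.74 -0.    1.92] w 0.045
delta cm [-3.13 -4.2   0.04] rot [-3.000e-04  3.000e-04 -6.248e-01]
```

```bash
python3 - <<'E'
from h import *
f=np.load("scene0.npz");p=f['p'];g=p.astype(int);X=cloud(f)
M=(X[...,:2]-O)@np.array([MX,MY]).T
m=(X[...,2]>.056)&(X[...,2]<.072)&(g.max(2)-g.min(2)<45)&(g.min(2)>50)&(abs(M[...,0]+.2045)<.06)&(abs(M[...,1]-.065)<.06)
cs,_=cv2.findContours(m.astype(np.uint8),cv2.RETR_EXTERNAL,cv2.CHAIN_APPROX_NONE)
k=max(cs,key=cv2.contourArea);q=ray(f,k,.064)[:,:2].astype(np.float32);c,r=cv2.minEnclosingCircle(q);print(w2m(c),r,w2m(cv2.fitEllipse(q)[0]))
b=(X[...,2]>.07)&(X[...,2]<.08)&(M[...,0]>.005)&(M[...,0]<.105)&(abs(M[...,1])<.17);print("deck",np.percentile(M[b],[1,99],axis=0))
t=np.load("top0.npz");X=cloud(t);M=(X[...,:2]-O)@np.array([MX,MY]).T
b=(X[...,2]>.07)&(X[...,2]<.08)&(M[...,0]>.005)&(M[...,0]<.105)&(abs(M[...,1])<.17);print("deck top",np.percentile(M[b],[1,99],axis=0))
E
```

```text
[-0.20367773  0.07312578] 0.04664318636059761 [-0.20415585  0.07332224]
deck [[ 0.01263629 -0.14314701]
 [ 0.09904397  0.15031656]]
deck top [[ 0.01286683 -0.14698354]
 [ 0.10222602  0.14567228]]
```

Call:
play_rows --pt "0 -1.5 0 0 0 -0.14 4.5" --pt "-0.8 -2.5 0 0 0 -0.28 4.5" --pt "-2 -3.5 0 0 0 -0.42 4.5" --pt "-3.1 -4.2 0 0 0 -0.56 4.5" --pt "-3.1 -4.2 0 0 0 -0.625 4.5"

```text
t: 4.75
ee_pos: [0.5014, 0.0441, 0.0382]
orientation: [-3.138, -0.0, 1.845]
force: [-0.1, -0.2, 0.1]
grip_width: 0.0451
grasp_force: 0.0
```

```bash
python3 -c "
from h import *
scell();go(m2w(-.044-.0487,.0),.038,1.844)"
```

```text
cell px 78 [211.53846154 201.75641026] r 0.046450287103652954 m [-0.1179  0.0166] ell [-0.1162  0.0161] (0.08417278528213501, 0.08908024430274963) range [-0.1585 -0.0291] [-0.073   0.0627]
t 4.8 ee [0.5025 0.0444 0.0384] F [-0.1  0.2 -0.5] q [-0.04  0.42 -0.47  0.68 -0.    1.26] w 0.0452
delta cm [-9.15  0.16  0.04] rot [-0.0017 -0.0001  0.0017]
```

Call:
play_rows --pt "-1 0.1 0 0 0 0 4.5" --pt "-1.7 0.1 0 0 0 0 4.5" --pt "-2.4 0.1 0 0 0 0 4.5" --pt "-3.1 0.1 0 0 0 0 4.5" --pt "-3.8 0.1 0 0 0 0 4.5"

```text
t: 5.3
ee_pos: [0.5149, 0.0084, 0.0387]
orientation: [3.142, -0.002, 1.842]
force: [-2.2, 4.4, 2.0]
grip_width: 0.0453
grasp_force: 2.4
```

Call:
play_rows --pt "-0.7 0 0 0 0 0 4.5" --pt "-1.4 0 0 0 0 0 4.5" --pt "-2.1 0 0 0 0 0 4.5" --pt "-2.8 0 0 0 0 0 4.5" --pt "-3.4 0 0 0 0 0 4.5"

```text
t: 5.8
ee_pos: [0.524, -0.0248, 0.0387]
orientation: [-3.141, -0.0, 1.842]
force: [-1.5, 5.2, 3.0]
grip_width: 0.045
grasp_force: 2.6
```

```bash
python3 -c "
from h import *
from station import monitor
scell();print(w2m(monitor.get_state()['ee_pos']));go(m2w(-.044-.0477,.0),.038,1.844)"
```

```text
cell px 79 [192.25316456 206.21518987] r 0.04641611874103546 m [-0.0641  0.0138] ell [-0.0635  0.0132] (0.08280111104249954, 0.08958322554826736) range [-0.1031 -0.0322] [-0.0215  0.0601]
[-0.11058189  0.00038696]
t 5.85 ee [ 0.5243 -0.0259  0.0387] F [-0.7  1.8  1.1] q [-0.17  0.45 -0.42  0.7  -0.    1.13] w 0.0453
delta cm [-1.89 -0.03  0.07] rot [-0.0003  0.0013 -0.0032]
```

Call:
play_rows --pt "-0.4 0 0 0 0 0 4.5" --pt "-0.8 0 0 0 0 0 4.5" --pt "-1.2 0 0 0 0 0 4.5" --pt "-1.5 0 0 0 0 0 4.5" --pt "-1.8 0 0 0 0 0 4.5"

```text
t: 6.35
ee_pos: [0.5287, -0.0416, 0.0386]
orientation: [-3.141, -0.001, 1.842]
force: [-1.5, 4.3, 2.4]
grip_width: 0.0452
grasp_force: 2.6
```

Call:
play_rows --pt "-0.15 0 0 0 0 0 4.5" --pt "-0.3 0 0 0 0 0 4.5" --pt "-0.4 0 0 0 0 0 4.5"

```text
t: 6.65
ee_pos: [0.5291, -0.0433, 0.0386]
orientation: [3.141, -0.006, 1.843]
force: [-3.3, 13.5, 6.8]
grip_width: 0.0449
grasp_force: 6.5
```

```bash
python3 -c "
from h import *
from station import monitor
scell();print(w2m(monitor.get_state()['ee_pos']));go(m2w(-.044-.0477,.0),.038,1.844)"
```

```text
cell px 77 [184.8961039  207.92207792] r 0.04664245620369911 m [-0.0463  0.0141] ell [-0.0451  0.0134] (0.08112842589616776, 0.09009014070034027) range [-0.0837 -0.0321] [-0.0052  0.0606]
[-0.09263351  0.00026625]
t 6.7 ee [ 0.5291 -0.0432  0.0386] F [-3.4 11.9  5.7] q [-0.2   0.46 -0.4   0.71  0.01  1.09] w 0.0451
delta cm [-0.09 -0.03  0.06] rot [ 0.0004 -0.0058 -0.0009]
```

Call:
play_rows --pt "-0.15 0 0 0 0 0 4.5" --pt "-0.3 0 0 0 0 0 4.5" --pt "-0.3 0 0 0 0 0 4.5"

```text
t: 7.0
ee_pos: [0.5291, -0.0434, 0.0387]
orientation: [3.141, -0.011, 1.845]
force: [-4.4, 18.7, 9.7]
grip_width: 0.0449
grasp_force: 8.8
```

Call:
play_rows --pt "0.5 0 0 0 0 0 4.5" --pt "1.5 0 0 0 0 0 4.5" --pt "3.5 0 0 0 0 0 4.5" --pt "3.5 0 -4 0 0 0 3" --pt "3.5 0 -8 0 0 0 0"

```text
t: 7.5
ee_pos: [0.5197, -0.0147, 0.1182]
orientation: [-3.137, 0.001, 1.842]
force: [1.3, 0.1, 0.5]
grip_width: 0.0168
grasp_force: 0.0
```

Call:
play_rows --pt "0 0 -4 0 0 0 0" --pt "0 0 -8 0 0 0 0" --pt "0 0 -8 0 0 0 0"

```text
t: 7.8
ee_pos: [0.5254, -0.016, 0.2047]
orientation: [3.132, 0.007, 1.841]
force: [1.4, -0.6, 0.3]
grip_width: 0.0
grasp_force: 0.0
```

```bash
python3 -c "
from h import *
print(m2w(.045,-.085));scell();go([.4846,-.1982],.17,1.844)"
```

```text
[ 0.48409037 -0.19876136]
cell px 79 [185.6835443  207.87341772] r 0.04688137769699097 m [-0.0449  0.0143] ell [-0.046   0.0137] (0.0830497294664383, 0.08987045288085938) range [-0.0875 -0.0321] [-0.0059  0.0603]
t 7.85 ee [ 0.524  -0.0158  0.2018] F [-0.6 -0.3 -0.1] q [-0.15  0.29 -0.18  1.09 -0.    1.15] w -0.0002
delta cm [-16.51  -8.69   3.21] rot [ 0.0063  0.0048 -0.0027]
```

Call:
play_rows --pt "-16.5 -8.7 0 0 0 0 0" --pt "-16.5 -8.7 0 0 0 0 0" --pt "-16.5 -8.7 0 0 0 0 0" --pt "-16.5 -8.7 0 0 0 0 0" --pt "-16.5 -8.7 2 0 0 0 0"

```text
t: 8.35
ee_pos: [0.4819, -0.2025, 0.1791]
orientation: [3.141, 0.005, 1.835]
force: [0.6, 0.7, 0.1]
grip_width: -0.0001
grasp_force: 0.0
```

Call:
play_rows --pt "0 0 0 0 0 0 0" --pt "0 0 0 0 0 0 0"

```text
t: 8.55
ee_pos: [0.4805, -0.1964, 0.1773]
orientation: [-3.139, -0.002, 1.842]
force: [0.8, -0.5, -0.3]
grip_width: 0.0001
grasp_force: 0.0
```

```bash
python3 - <<'E'
from h import *
from station import *
s,_=read_camera("scene");p,d=read_camera("top")
np.savez("t2.npz",p=p,d=d,**camera_model("top"))
cv2.imwrite("pics/t2.png",np.hstack([cv2.resize(s[130:280,90:290],None,fx=2,fy=2),cv2.resize(p[130:280,220:420],None,fx=2,fy=2)]))
go([.4846,-.1982],.130,1.844)
E
```

```text
t 8.65 ee [ 0.4817 -0.1963  0.1786] F [ 0.1  0.2 -0.7] q [-0.51  0.3  -0.23  1.04 -0.    0.79] w 0.0001
delta cm [-0.26  0.23  4.86] rot [-0.0006 -0.0002 -0.0011]
```

View pics/t2.png

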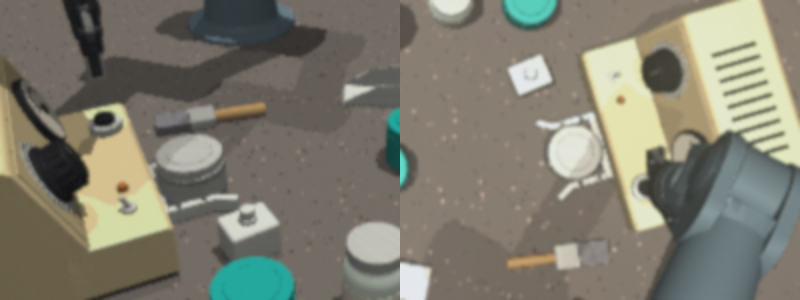

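The cell sits in the fork at right-crop (575,152), the tare block and brush look undisturbed, and the closed fingertips hang above the button. I'll measure the cell.

```bash
python3 - <<'E'
from h import *
f=np.load("t2.npz");X=cloud(f);M=(X[...,:2]-O)@np.array([MX,MY]).T
m=(X[...,2]>.05)&(X[...,2]<.075)&(M[...,0]<-.002)&(M[...,0]>-.12)&(abs(M[...,1])<.055)
cs,_=cv2.findContours(m.astype(np.uint8),cv2.RETR_EXTERNAL,cv2.CHAIN_APPROX_NONE)
k=max(cs,key=cv2.contourArea);q=ray(f,k,.064)[:,:2].astype(np.float32);c,r=cv2.minEnclosingCircle(q);print(w2m(c),r,w2m(cv2.fitEllipse(q)[0]),X[m][:,2].std())
E
```

```text
[-4.45889370e-02 -8.29118827e-05] 0.04343797639012337 [-4.41932043e-02  9.88856012e-05] 0.0035631987443886333
```

Call:
play_rows --pt "-0.25 0.25 1.5 0 0 0 0" --pt "-0.25 0.25 3 0 0 0 0" --pt "-0.25 0.25 4.6 0 0 0 0" --pt "-0.25 0.25 4.9 0 0 0 0" --pt "-0.25 0.25 4.9 0 0 0 0"

```text
t: 9.15
ee_pos: [0.4848, -0.198, 0.1298]
orientation: [-3.141, -0.0, 1.843]
force: [0.6, -0.0, 0.1]
grip_width: 0.0005
grasp_force: 0.0
```

```bash
python3 -c "
from h import *
go([.4846,-.1982],.116,1.844)"
```

```text
t 9.15 ee [ 0.4848 -0.198   0.1298] F [ 0.6 -0.   0.1] q [-0.51  0.35 -0.3   0.92 -0.    0.79] w 0.0005
delta cm [-0.01 -0.02  1.38] rot [-0.0005 -0.0004 -0.001 ]
```

Call:
play_rows --pt "0 0 0.4 0 0 0 0" --pt "0 0 0.7 0 0 0 0" --pt "0 0 1.0 0 0 0 0" --pt "0 0 1.3 0 0 0 0" --pt "0 0 1.5 0 0 0 0"

```text
t: 9.65
ee_pos: [0.4855, -0.199, 0.1157]
orientation: [3.14, 0.001, 1.842]
force: [-3.7, 3.1, 22.6]
grip_width: 0.0002
grasp_force: 11.3
```

Call:
play_rows --pt "0 0 0.15 0 0 0 0" --pt "0 0 0.15 0 0 0 0"

```text
t: 9.85
ee_pos: [0.4855, -0.199, 0.1158]
orientation: [3.14, 0.002, 1.842]
force: [-4.6, 3.4, 19.6]
grip_width: 0.0
grasp_force: 9.6
```

Call:
play_rows --pt "0 0 0 0 0 0 0" --pt "0 0 0 0 0 0 0" --pt "0 0 0 0 0 0 0" --pt "0 0 0 0 0 0 0" --pt "0 0 0 0 0 0 0"

```text
t: 10.35
ee_pos: [0.4855, -0.199, 0.1158]
orientation: [3.139, 0.002, 1.842]
force: [-4.5, 3.2, 18.4]
grip_width: 0.0001
grasp_force: 9.5
```

```bash
python3 - <<'E'
from h import *
from station import *
s,_=read_camera("scene");p,d=read_camera("top")
cv2.imwrite("pics/t3.png",np.hstack([cv2.resize(s[130:280,90:290],None,fx=2,fy=2),cv2.resize(p[130:280,220:420],None,fx=2,fy=2)]))
s=monitor.get_state();print(s['t'],s['ee_pos'],s['force'])
E
```

```text
10.45 [ 0.48547078 -0.19898183  0.11579057] [-4.91534036  3.51800296 19.3295752 ]
```

View pics/t3.png

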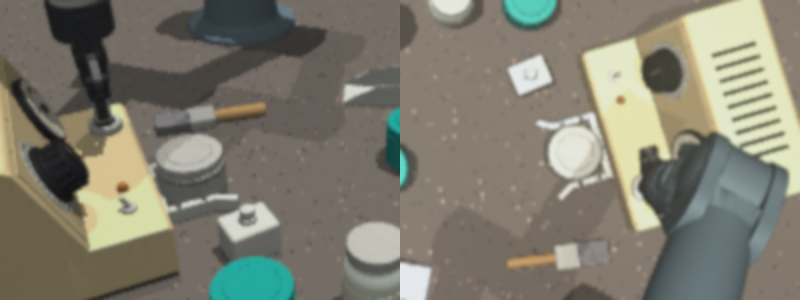

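The fingertip is on the button at left-crop (105,122), stopped firmly at full travel with about 19 N. The cell is still home at right-crop (575,152), so I'm handing the job in.

```bash
python3 -c "
from station import workorder
print(workorder.job_done())"
```

```text
the job is handed in; nothing more can be done
None
```

The test cell is fully home against the dock's stop, the read button is held right down with about 19 N, and the job was handed in at about 10.5 s; no verdict was returned.

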